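# Find the blind bore of the floor-bolt socket and hold it bore-up

## Task

Before you lies a plain round floor-bolt socket on its side, bored from one end only; find out, by a touch of the fingertip if need be, which end is open, then pick it up and turn it so that the bore faces straight up. Finish holding it like that, still, in the gripper alone, over the parts tray and about a hand's breadth above it, ready for its spring and plunger, and leave everything else where it lies.

Things in the scene. Friction and masses are not known exactly. Their poses are not given: they have to be found in the camera images.
- socket: Smooth aluminium cylinder lying on its side, 56 mm across, 66 mm long, 0.3 kg, free to roll and slide; each end has a shallow groove. One end has a coaxial blind bore 36 mm wide, 46 mm deep (a fingertip fits in), the other is flat and solid; at the start the bore may point any way on the level: touch or look. Origin: on its axis at mid-length, 28 mm above the bench; its z lies along the axis.
- tray: The parts tray: an open black plastic tray, 200 mm (its x) by 150 mm (its y), 22 mm high, walls 3 mm, fixed on the bench on one side or the other of the socket, its plunger and spring in it. Origin: centre of its underside, on the bench top; z up. A bench vise 170 mm tall stands at the back right of the bench.
- pin_block: The pinning block: a metal block with rows of pin wells, 160 mm by 110 mm, 35 mm high, fixed on the bench on the other side of the socket from the tray. Origin: centre of its underside.
- collar: Loose brass ring lying flat, 46 mm outside, 31 mm inside, 14 mm high, between robot and socket. Origin: centre of its underside.
- cylinder: Loose threaded brass lock cylinder on its side, 45 mm long, 35 mm high, beyond the socket. Origin: under its middle.
- padlock: Loose brass padlock lying flat, about 52 by 50 mm body with a steel shackle along its x, 25 mm high, beyond the socket. Origin: under the middle of its body.
- key: Loose brass key lying flat, 58 mm long, 4 mm thick, between robot and socket. Origin: near its middle, on its underside.
- screwdriver: Loose screwdriver lying on the bench beyond the socket, to the left; about 200 mm long, along its x. Origin: under its middle.
- plunger: The socket's brass plunger, standing in the tray: 34 mm in diameter, 38 mm high, domed top. Origin: centre of its underside.
- spring: The socket's steel coil spring, lying in the tray: 27 mm in diameter, 52 mm long, along its x. Origin: on its axis at mid-length.

How it is judged:
By the outcome, as a careful person would: the job done as asked, in the order asked, and still so for the second after the job is handed in, while the arm keeps its last pose, push and grip.
It also fails if it takes over 58 s, if anything falls off the work surface, if the arm or the gripper's body presses on something with over 40 N, if the wrist force passes 120 N, or if a joint passes its speed limit or range.

## Robot

A 6-joint arm with a two-finger parallel gripper is mounted at the origin on the work surface. World frame = base frame: x ahead of the robot, y to its left, z up, the work surface at z = 0. Lengths are in m, angles in rad, forces in N, time in s.
With the tool pointing down it reaches from about 0.25 to 0.775 m from the base axis. Payload 4 kg.
Tool frame: the origin (TCP) lies at the very end of the fingers, on their centre line; the grasp point (between the pads) lies 19 mm behind it (robot.tcp_to_grasp is the distance from the TCP to the grasp point, in m); z points along the fingers, y is the line along which they close (so a half turn about z gives the same grasp; the last joint's range is limited). The gripper opens to 94 mm and grips with 3 to 60 N. Pads are 16 mm wide; open, the fingers measure 119 mm over their backs; the gripper's body (75 mm by 177 mm) begins 78 mm behind the grasp point.
Start: joints at [-1.41, 0.087, 1.371, -0, 1.684, -0.103], TCP at [0.143, -0.531, 0.206] pointing down, gripper open.
Joint ranges: [-3.1, 3.1], [-0.76, 2.03], [0.27, 2.55], [-1.08, 4.22], [0.17, 2.65], [-2.57, 2.57]. Speed limits (rad/s): [2.79, 2.79, 3.14, 3.14, 3.14, 3.14].

## Interface

Orientations are given as [roll, pitch, yaw] about the fixed x, y, z axes, in that order (R = Rz(yaw) Ry(pitch) Rx(roll)).
In Python, from bench import robot gives the robot as it stands.
- The arm moves only by the tool nudge_tcp, called after "Request:" by a JSON object that holds its "op" and its "data", one argument or row to a line. Schema: {"type":"object","properties":{"increments":{"type":"array","items":{"type":"object","properties":{"jaw":{"type":"number"},"dx":{"type":"number"},"dy":{"type":"number"},"dz":{"type":"number"},"turn":{"type":"number"}},"additionalProperties":false,"required":["jaw"]},"minItems":1,"maxItems":20},"only":{"type":"string"},"quiet":{"type":"boolean"},"lines":{"type":"string"}},"required":["increments"],"additionalProperties":false}. increments is a list of rows, 1 to 20 of them, each an object with the fields jaw (the finger opening in m), dx, dy, dz (the shift in m), turn (a turn about the tool's z in rad); a field left out counts as zero (the opening has to be given); each row shifts and turns the commanded pose from where the row before left it, along the tool's axes as they then stand; what a row does not reach is not made up. A row lasts 1/12 s, in which the tool goes at most 0.0417 m and 0.125 rad, less where a joint would pass 70% of its speed; a pose out of reach is approached as far as the arm can. The fingers move at their own pace and stop on an object; the grip force is fixed at half the most. Time passes only in rows, so rows that do not move let the fingers close. The tool returns the time, the measured TCP pose, the force, the opening and the grip force at its end. only (a regular expression) keeps the lines of the reply that match it, lines (a string "A,B") keeps lines A to B, and quiet returns only ok. Input that does not fit is refused with a message, and nothing moves.
- robot.get_obs(): the state, without advancing time (a new reading comes with each control period).
- robot.snapshot(name): name is "scene" or "top"; returns a dict with "color" (384x512x3 uint8, blue, green, red), "fx", "fy", "cx", "cy" (pixels), "extrinsics" (4x4, takes a point from world to camera coordinates). Camera axes: x right, y down, z forward; pixel columns grow to the right and rows downward; lengths in m; the calibration is good to about 2 mm. A picture is of the moment at which its call begins. There is no depth.
- robot.close_job(): hands the job in; it is judged then, once.
The state is a dict: "time": time; "joint_positions": joint angles; "qvel": joint speeds; "joint_torque": joint torques, N m; "tool_pos": TCP position; "ee_rot": TCP orientation; "wrist_force": force on the tool from outside, world axes, zero at the start; "wrist_torque": the same for the moment, N m; "width": finger opening in m; "finger_force": force on a finger pad.
Only numpy, scipy, OpenCV 4.12 (cv2) and the standard library are available. Lean on these libraries where they do the work, as an engineer would, in place of code of your own. Each camera call takes 0.05 s, during which the arm holds its last target. There are 200 camera calls.

## Working session

There is one attempt and no reset: what is moved stays moved. The work goes in short steps, Python scripts to look and compute and a tool call to move; the robot and the scene stay as the last step left them, time stands still between calls to the robot, and variables do not carry over. Pictures are saved under pics/ and viewed, at most 10 in all, crops included, and the job is handed in when it is done.

```bash
ls; mkdir -p pics
```

Run:
```python
from bench import robot
import cv2,numpy as np
for n in("scene","top"):
    s=robot.snapshot(n); cv2.imwrite(f"pics/{n}0.png",s["color"])
    print(n,s["fx"],s["fy"],s["cx"],s["cy"]);print(np.round(s["extrinsics"],4).tolist())
o=robot.get_obs()
print(o["time"],o["tool_pos"],o["ee_rot"],o["width"],o["wrist_force"])
```

```text
bench.py
pics
scene 435.7536338691567 435.7536338691567 259.94396428014335 189.2382458301617
[[0.2327, 0.9725, -0.008, -0.1244], [0.5885, -0.1473, -0.7949, -0.2976], [-0.7743, 0.1803, -0.6066, 1.484], [0.0, 0.0, 0.0, 1.0]]
top 447.3467239828266 447.3467239828266 258.08672287399577 192.0288319506556
[[-0.0165, -0.9999, -0.0005, 0.0027], [-0.9896, 0.0164, -0.1431, 0.5772], [0.1431, -0.0019, -0.9897, 0.9334], [0.0, 0.0, 0.0, 1.0]]
0.1 [ 0.1433232  -0.53050265  0.20443824] [-3.13965179e+00 -2.03866095e-04  2.63766121e-01] 0.0936781039870902 [-0.89436282  0.14344391 -0.57944921]
```

View pics/scene0.png

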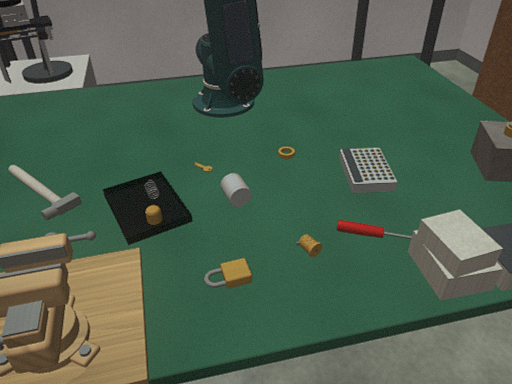

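View pics/top0.png

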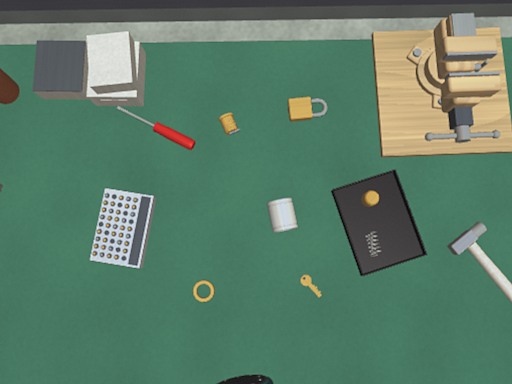

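The scene view shows the socket near (236,190), the tray near (147,206) and the pin block near (368,170). In the top view the socket is near (283,215) and the tray near (379,222). Next I'll enlarge the socket.

Run:
```python
import cv2,numpy as np
a=cv2.imread("pics/scene0.png")[165:215,205:270]; b=cv2.imread("pics/top0.png")[190:240,250:315]
f=lambda i:cv2.resize(i,None,fx=6,fy=6,interpolation=cv2.INTER_CUBIC)
cv2.imwrite("pics/crop0.png",np.hstack([f(a),f(b)]))
```

```text
(no output)
```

View pics/crop0.png

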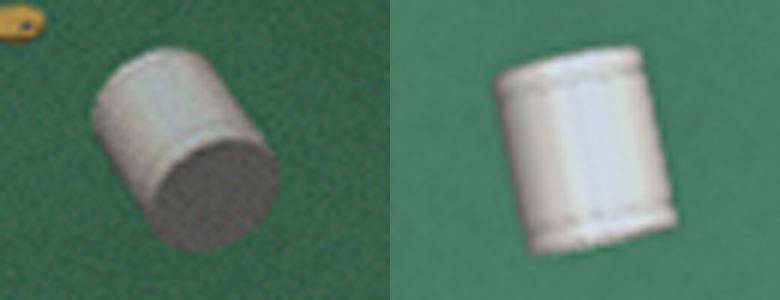

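Create h.py:
```python
import cv2,numpy as np
from bench import robot
from scipy.optimize import minimize
def cam(s): return np.array([[s["fx"],0,s["cx"]],[0,s["fy"],s["cy"]],[0,0,1]])@s["extrinsics"][:3]
def proj(P,X):
    q=np.c_[X,np.ones(len(X))]@P.T; return q[:,:2]/q[:,2:]
def tri(P1,P2,a,b):
    X=cv2.triangulatePoints(P1,P2,np.float64(a).T,np.float64(b).T); return (X[:3]/X[3]).T
```

Run:
```python
from h import *
S={n:robot.snapshot(n) for n in("scene","top")}
P={n:cam(S[n]) for n in S}
box={"scene":(165,215,212,262),"top":(192,240,260,308)}
M={}
for n in S:
    r0,r1,c0,c1=box[n]; im=S[n]["color"]; hsv=cv2.cvtColor(im,cv2.COLOR_BGR2HSV)
    m=np.zeros(im.shape[:2],np.uint8); m[r0:r1,c0:c1]=(hsv[r0:r1,c0:c1,1]<60)
    k,l,st,ce=cv2.connectedComponentsWithStats(m); i=1+st[1:,4].argmax(); M[n]=(l==i).astype(np.uint8); print(n,st[i],ce[i])
t=np.linspace(0,2*np.pi,60)
def pts(p):
    x,y,z,w=p; a=np.array([np.cos(w),np.sin(w),0]); b=np.array([-np.sin(w),np.cos(w),0]); u=np.array([0,0,1])
    return np.vstack([np.array([x,y,z])+s*.033*a+.028*(np.outer(np.cos(t),b)+np.outer(np.sin(t),u)) for s in(-1,1)])
def cost(p,K=8):
    c=0
    for n in M:
        r0,r1,c0,c1=box[n]; h=cv2.convexHull(((proj(P[n],pts(p))-[c0-.0,r0-.0]+.5)*K*16).astype(np.int32))
        im=np.zeros(((r1-r0)*K,(c1-c0)*K),np.uint8); cv2.fillConvexPoly(im,h,1,shift=4)
        m=cv2.resize(M[n][r0:r1,c0:c1],None,fx=K,fy=K,interpolation=cv2.INTER_NEAREST); c+=(im!=m).sum()/K/K
    return c
best=min((minimize(cost,[.5,-.05,.028,w],method="Nelder-Mead",options=dict(initial_simplex=np.array([.5,-.05,.028,w])+np.vstack([np.zeros(4),np.diag([.03,.03,.01,.3])]),maxiter=400)) for w in(-.4,0.,.4)),key=lambda r:r.fun)
print(best.x,best.fun)
x,y,z,w=best.x
# +x face brightness over radius
g=cv2.cvtColor(S["scene"]["color"],cv2.COLOR_BGR2GRAY)
for rr in(0,6,12,15,20,24,26):
    q=np.array([x,y,z])+.033*np.array([np.cos(w),np.sin(w),0])+rr/1e3*(np.outer(np.cos(t),[-np.sin(w),np.cos(w),0])+np.outer(np.sin(t),[0,0,1]))
    u=np.rint(proj(P["scene"],q)).astype(int); v=g[u[:,1],u[:,0]]; print(rr,v.mean().round(1),v.std().round(1))
a=[(333,190),(395,171),(425,254),(362,274)]; b=[(127,241),(190,214)]
# order check: triangulate far corners etc.
sc=[(127,241),(190,214),(157,174),(104,191)]
tp=[(395,171),(333,190),(362,274),(425,254)]
X=tri(P["top"],P["scene"],tp,sc); print(X.round(3),X.mean(0))
o=robot.get_obs();print(o["tool_pos"],o["ee_rot"])
```

```text
scene [220 173  32  34 738] [235.47289973 189.49864499]
top [267 197  31  36 823] [281.86269745 214.60388821]
[ 0.52765208 -0.05858565  0.027041    0.18278343] 60.828125
0 85.0 0.0
6 83.0 1.9
12 82.2 2.5
15 82.9 2.1
20 82.2 2.5
24 82.8 4.5
26 89.9 13.5
[[ 0.625 -0.317  0.007]
 [ 0.582 -0.174  0.018]
 [ 0.396 -0.236  0.012]
 [ 0.437 -0.371  0.013]] [ 0.51029586 -0.27470434  0.01253548]
[ 0.14335385 -0.53065756  0.20476212] [-3.14026329e+00 -1.29504773e-04  2.63792235e-01]
```

The +x end face is evenly grey out to its rim, so it is solid and the bore faces the robot. The tool stays vertical, so I plan to grip at the bore end and let the solid end hang down. First I'll move above that grip point.

Add to h.py:
```python
def togo(x,y,z,yaw):
    o=robot.get_obs(); p,r=o["tool_pos"],o["ee_rot"]; R=cv2.Rodrigues(np.array([0,0,yaw]))[0]@np.diag([1.,-1,-1])
    print("t",round(o["time"],2),"xyz",np.round(p,4),"rpy",np.round(r,4),"turn",round((r[2]-yaw+np.pi)%(2*np.pi)-np.pi,4),"d",np.round(R.T@(np.array([x,y,z])-p),4),"F",np.round(o["wrist_force"],1),"w",round(o["width"],4),"ff",o["finger_force"])
```

```text
(no output)
```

Request:
{"op": "nudge_tcp", "data": {
  "increments": [
    {"jaw": 0.094, "turn": 0.081},
    {"jaw": 0.094, "dx": 0.0274, "dy": -0.0246},
    {"jaw": 0.094, "dx": 0.0274, "dy": -0.0246},
    {"jaw": 0.094, "dx": 0.0274, "dy": -0.0246},
    {"jaw": 0.094, "dx": 0.0274, "dy": -0.0246},
    {"jaw": 0.094, "dx": 0.0274, "dy": -0.0246},
    {"jaw": 0.094, "dx": 0.0274, "dy": -0.0246},
    {"jaw": 0.094, "dx": 0.0274, "dy": -0.0246},
    {"jaw": 0.094, "dx": 0.0274, "dy": -0.0246},
    {"jaw": 0.094, "dx": 0.0274, "dy": -0.0246},
    {"jaw": 0.094, "dx": 0.0274, "dy": -0.0246},
    {"jaw": 0.094, "dx": 0.0274, "dy": -0.0246},
    {"jaw": 0.094, "dx": 0.0274, "dy": -0.0246},
    {"jaw": 0.094, "dx": 0.0274, "dy": -0.0246},
    {"jaw": 0.094, "dx": 0.0274, "dy": -0.0246},
    {"jaw": 0.094, "dx": 0.0274, "dy": -0.0246},
    {"jaw": 0.094, "dx": 0.0274, "dy": -0.0246},
    {"jaw": 0.094},
    {"jaw": 0.094}
  ]
}}

```text
time: 1.78
tool_pos: [0.5033, -0.0628, 0.2048]
ee_rot: [-3.141, 0.002, 0.186]
wrist_force: [-0.5, -0.5, -0.8]
width: 0.0942
finger_force: 0.0
```

```bash
python3 -c "from h import *;togo(.503,-.063,.010,.183)"
```

```text
t 1.78 xyz [ 0.5033 -0.0628  0.2048] rpy [-3.1414e+00  1.6000e-03  1.8650e-01] turn 0.0035 d [-3.000e-04  1.000e-04  1.948e-01] F [-0.5 -0.5 -0.8] w 0.0942 ff 0.0
```

Request:
{"op": "nudge_tcp", "data": {
  "increments": [
    {"jaw": 0.094, "dz": 0.025},
    {"jaw": 0.094, "dz": 0.025},
    {"jaw": 0.094, "dz": 0.025},
    {"jaw": 0.094, "dz": 0.025},
    {"jaw": 0.094, "dz": 0.025},
    {"jaw": 0.094, "dz": 0.025},
    {"jaw": 0.094, "dz": 0.02},
    {"jaw": 0.094, "dz": 0.015},
    {"jaw": 0.094, "dz": 0.01},
    {"jaw": 0.094},
    {"jaw": 0.07},
    {"jaw": 0.07},
    {"jaw": 0.07},
    {"jaw": 0.05},
    {"jaw": 0.05},
    {"jaw": 0.05},
    {"jaw": 0.05},
    {"jaw": 0.05},
    {"jaw": 0.05}
  ]
}}

```text
time: 3.37
tool_pos: [0.5031, -0.0639, 0.011]
ee_rot: [-3.141, -0.001, 0.183]
wrist_force: [-1.9, 1.1, 4.4]
width: 0.0554
finger_force: 30.0
```

```bash
python3 -c "from h import *;togo(.503,-.063,.010,.183)"
```

```text
t 3.37 xyz [ 0.5031 -0.0639  0.011 ] rpy [-3.1412e+00 -6.0000e-04  1.8300e-01] turn -0.0 d [ 0.     -0.0009  0.001 ] F [-1.9  1.1  4.4] w 0.0554 ff 29.977733452917143
```

Request:
{"op": "nudge_tcp", "data": {
  "increments": [
    {"jaw": 0.05, "dz": -0.01},
    {"jaw": 0.05, "dz": -0.01},
    {"jaw": 0.05, "dz": -0.01},
    {"jaw": 0.05, "dz": -0.01},
    {"jaw": 0.05, "dz": -0.01},
    {"jaw": 0.05, "dz": -0.01},
    {"jaw": 0.05, "dz": -0.01},
    {"jaw": 0.05, "dz": -0.01},
    {"jaw": 0.05},
    {"jaw": 0.05},
    {"jaw": 0.05}
  ]
}}

```text
time: 4.28
tool_pos: [0.5026, -0.0642, 0.0901]
ee_rot: [-3.141, 0.001, 0.183]
wrist_force: [-0.7, -0.2, -2.8]
width: 0.0554
finger_force: 30.0
```

Run:
```python
from h import *
togo(.503,-.063,.09,.183)
f=lambda i:cv2.resize(i,None,fx=4,fy=4,interpolation=cv2.INTER_CUBIC)
a=robot.snapshot("scene")["color"][130:230,190:290]; b=robot.snapshot("top")["color"][160:260,230:330]
cv2.imwrite("pics/lift1.png",np.hstack([f(a),f(b)]))
```

```text
t 4.28 xyz [ 0.5026 -0.0642  0.0901] rpy [-3.1413e+00  9.0000e-04  1.8280e-01] turn -0.0002 d [ 0.0006 -0.0011  0.0001] F [-0.7 -0.2 -2.8] w 0.0554 ff 29.968746122176526
```

View pics/lift1.png

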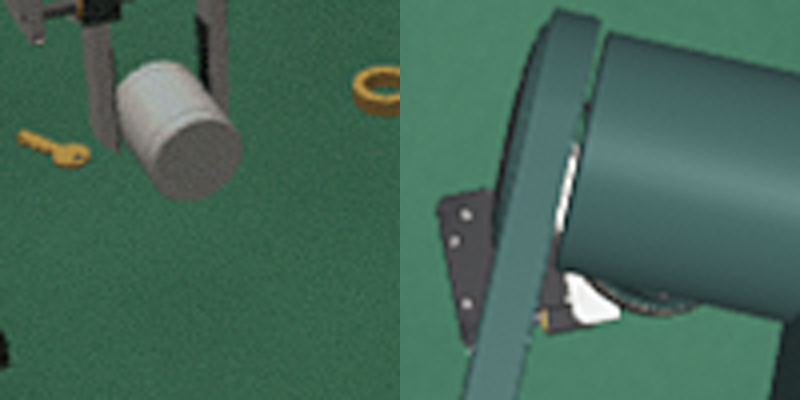

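The socket (scene crop ~(180,130)) stays level in the pads, so the friction of the full-width grip resists the swing. I'll set it down and regrip at the very end, where there is less contact length and a longer gravity arm.

Request:
{"op": "nudge_tcp", "data": {
  "increments": [
    {"jaw": 0.05, "dz": 0.02},
    {"jaw": 0.05, "dz": 0.02},
    {"jaw": 0.05, "dz": 0.02},
    {"jaw": 0.05, "dz": 0.01},
    {"jaw": 0.05, "dz": 0.006},
    {"jaw": 0.05, "dz": 0.003},
    {"jaw": 0.05},
    {"jaw": 0.066},
    {"jaw": 0.066},
    {"jaw": 0.066},
    {"jaw": 0.066, "dx": -0.01},
    {"jaw": 0.066},
    {"jaw": 0.05},
    {"jaw": 0.05},
    {"jaw": 0.05},
    {"jaw": 0.05}
  ]
}}

```text
time: 5.72
tool_pos: [0.4931, -0.0661, 0.0117]
ee_rot: [3.141, 0.0, 0.183]
wrist_force: [-0.7, 0.8, 2.7]
width: 0.0549
finger_force: 30.0
```

Request:
{"op": "nudge_tcp", "data": {
  "increments": [
    {"jaw": 0.05, "dz": -0.01},
    {"jaw": 0.05, "dz": -0.01},
    {"jaw": 0.05, "dz": -0.01},
    {"jaw": 0.05, "dz": -0.01},
    {"jaw": 0.05, "dz": -0.01},
    {"jaw": 0.05, "dz": -0.01},
    {"jaw": 0.05},
    {"jaw": 0.05}
  ]
}}

```text
time: 6.38
tool_pos: [0.4938, -0.0663, 0.0726]
ee_rot: [3.141, -0.002, 0.183]
wrist_force: [-0.3, -1.0, -3.7]
width: 0.0555
finger_force: 30.0
```

Run:
```python
from h import *
togo(.503,-.063,.09,.183)
f=lambda i:cv2.resize(i,None,fx=6,fy=6,interpolation=cv2.INTER_CUBIC)
a=robot.snapshot("scene")["color"][130:230,190:290]
cv2.imwrite("pics/lift2.png",f(a))
```

```text
t 6.38 xyz [ 0.4938 -0.0663  0.0726] rpy [ 3.1405e+00 -2.0000e-03  1.8280e-01] turn -0.0002 d [ 0.0096 -0.0015 -0.0174] F [-0.3 -1.  -3.7] w 0.0555 ff 29.99651949503459
```

View pics/lift2.png

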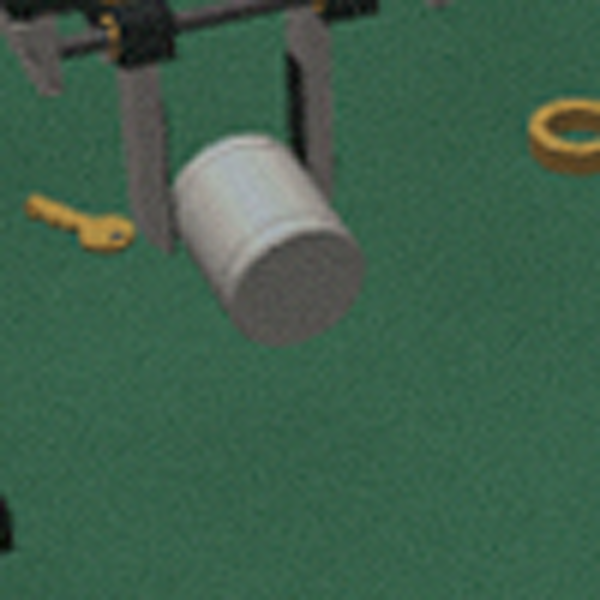

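It is still level (scene crop, end face at ~(300,285)). A quick vertical jerk adds torque in the right direction, so I'll try that.

Request:
{"op": "nudge_tcp", "data": {
  "increments": [
    {"jaw": 0.05, "dz": -0.04},
    {"jaw": 0.05, "dz": -0.04},
    {"jaw": 0.05},
    {"jaw": 0.05, "dz": 0.035},
    {"jaw": 0.05, "dz": 0.035},
    {"jaw": 0.05, "dz": -0.035},
    {"jaw": 0.05, "dz": -0.035},
    {"jaw": 0.05, "dz": 0.035},
    {"jaw": 0.05, "dz": 0.035},
    {"jaw": 0.05, "dz": -0.035},
    {"jaw": 0.05, "dz": -0.035},
    {"jaw": 0.05},
    {"jaw": 0.05}
  ]
}}

```text
time: 7.52
tool_pos: [0.4947, -0.0665, 0.1531]
ee_rot: [3.139, -0.005, 0.183]
wrist_force: [0.0, -0.1, -3.1]
width: 0.0559
finger_force: 30.0
```

Run:
```python
from h import *
togo(.503,-.063,.09,.183)
P=robot.snapshot("scene");f=lambda i:cv2.resize(i,None,fx=5,fy=5,interpolation=cv2.INTER_CUBIC)
a=P["color"][100:200,180:300]
cv2.imwrite("pics/lift3.png",f(a))
```

```text
t 7.52 xyz [ 0.4947 -0.0665  0.1531] rpy [ 3.1392 -0.005   0.1828] turn -0.0002 d [ 0.0088 -0.0019  0.0631] F [ 0.  -0.1 -3.1] w 0.0559 ff 29.987167623580717
```

View pics/lift3.png

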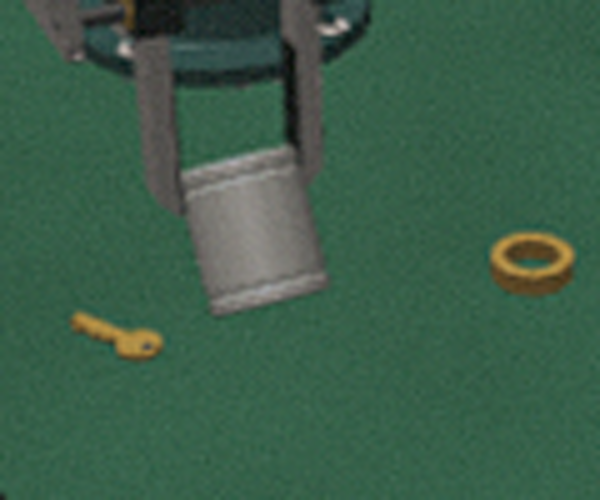

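The socket has swung most of the way, with its solid end down at (270,300) in the crop. A few combined x/z jerks should bring it nearer vertical.

Request:
{"op": "nudge_tcp", "data": {
  "increments": [
    {"jaw": 0.05, "dx": -0.01, "dz": 0.01},
    {"jaw": 0.05, "dx": -0.02, "dz": 0.015},
    {"jaw": 0.05, "dx": -0.03, "dz": 0.02},
    {"jaw": 0.05, "dx": 0.03, "dz": -0.02},
    {"jaw": 0.05, "dx": 0.02, "dz": -0.015},
    {"jaw": 0.05, "dx": 0.01, "dz": -0.01},
    {"jaw": 0.05, "dx": -0.01, "dz": 0.01},
    {"jaw": 0.05, "dx": -0.02, "dz": 0.015},
    {"jaw": 0.05, "dx": -0.03, "dz": 0.02},
    {"jaw": 0.05, "dx": 0.03, "dz": -0.02},
    {"jaw": 0.05, "dx": 0.02, "dz": -0.015},
    {"jaw": 0.05, "dx": 0.01, "dz": -0.01},
    {"jaw": 0.05}
  ]
}}

```text
time: 8.65
tool_pos: [0.4949, -0.0659, 0.1515]
ee_rot: [3.141, -0.002, 0.183]
wrist_force: [0.8, -1.2, -3.0]
width: 0.0556
finger_force: 30.0
```

Run:
```python
from h import *
togo(.503,-.063,.09,.183)
P=robot.snapshot("scene");f=lambda i:cv2.resize(i,None,fx=5,fy=5,interpolation=cv2.INTER_CUBIC)
a=P["color"][100:200,180:300]
cv2.imwrite("pics/lift4.png",f(a))
```

```text
t 8.65 xyz [ 0.4949 -0.0659  0.1515] rpy [ 3.1409e+00 -2.4000e-03  1.8340e-01] turn 0.0004 d [ 0.0085 -0.0014  0.0615] F [ 0.8 -1.2 -3. ] w 0.0556 ff 29.98936393414624
```

View pics/lift4.png

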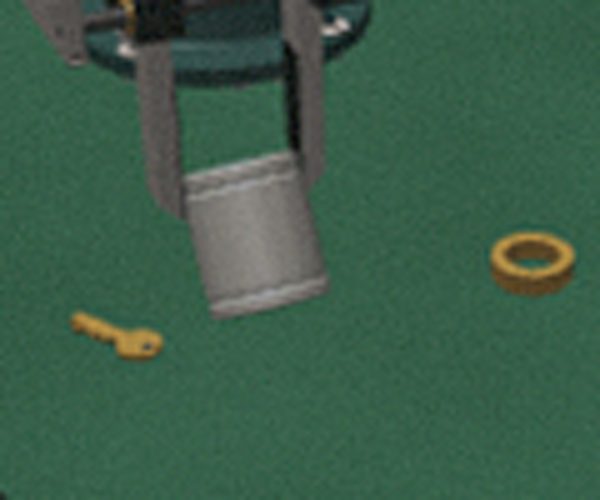

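It is still tilted about 55° (neither end face shows). I'll lower the corner onto the bench and drag forward, pivoting on it until it stands.

Request:
{"op": "nudge_tcp", "data": {
  "increments": [
    {"jaw": 0.05, "dz": 0.02},
    {"jaw": 0.05, "dz": 0.02},
    {"jaw": 0.05, "dz": 0.02},
    {"jaw": 0.05, "dz": 0.02},
    {"jaw": 0.05, "dz": 0.01},
    {"jaw": 0.05, "dz": 0.003},
    {"jaw": 0.05}
  ]
}}

```text
time: 9.28
tool_pos: [0.4926, -0.0661, 0.0577]
ee_rot: [-3.141, 0.002, 0.183]
wrist_force: [0.2, -0.3, -3.4]
width: 0.0558
finger_force: 30.0
```

Request:
{"op": "nudge_tcp", "data": {
  "increments": [
    {"jaw": 0.05, "dz": 0.002},
    {"jaw": 0.05, "dz": 0.002},
    {"jaw": 0.05}
  ]
}}

```text
time: 9.53
tool_pos: [0.4938, -0.0663, 0.0554]
ee_rot: [3.141, -0.002, 0.183]
wrist_force: [-0.6, -0.3, -3.9]
width: 0.0557
finger_force: 30.0
```

Request:
{"op": "nudge_tcp", "data": {
  "increments": [
    {"jaw": 0.05, "dz": 0.002},
    {"jaw": 0.05, "dz": 0.002},
    {"jaw": 0.05}
  ]
}}

```text
time: 9.78
tool_pos: [0.4942, -0.0663, 0.0523]
ee_rot: [3.14, -0.003, 0.183]
wrist_force: [-1.2, 0.0, 3.3]
width: 0.0555
finger_force: 30.0
```

Request:
{"op": "nudge_tcp", "data": {
  "increments": [
    {"jaw": 0.05, "dx": 0.003, "dz": 0.001},
    {"jaw": 0.05, "dx": 0.004},
    {"jaw": 0.05, "dx": 0.004, "dz": 0.0005},
    {"jaw": 0.05}
  ]
}}

```text
time: 10.12
tool_pos: [0.5059, -0.0641, 0.0521]
ee_rot: [3.14, -0.004, 0.183]
wrist_force: [-2.2, 2.3, 8.0]
width: 0.0554
finger_force: 30.0
```

Request:
{"op": "nudge_tcp", "data": {
  "increments": [
    {"jaw": 0.05, "dx": 0.004, "dz": 0.001},
    {"jaw": 0.05, "dx": 0.004, "dz": 0.001},
    {"jaw": 0.05, "dx": 0.003, "dz": 0.001},
    {"jaw": 0.05}
  ]
}}

```text
time: 10.45
tool_pos: [0.518, -0.0619, 0.0498]
ee_rot: [3.14, -0.007, 0.183]
wrist_force: [-1.4, 2.4, 9.6]
width: 0.0557
finger_force: 30.0
```

Request:
{"op": "nudge_tcp", "data": {
  "increments": [
    {"jaw": 0.05, "dx": 0.004, "dz": 0.001},
    {"jaw": 0.05, "dx": 0.004, "dz": 0.001},
    {"jaw": 0.05, "dx": 0.003, "dz": 0.001},
    {"jaw": 0.05, "dz": 0.001},
    {"jaw": 0.05}
  ]
}}

```text
time: 10.87
tool_pos: [0.5292, -0.0598, 0.0459]
ee_rot: [3.14, -0.009, 0.183]
wrist_force: [1.1, 2.8, 8.9]
width: 0.0553
finger_force: 30.0
```

Run:
```python
from h import *
togo(.503,-.063,.046,.183)
P=robot.snapshot("scene");f=lambda i:cv2.resize(i,None,fx=5,fy=5,interpolation=cv2.INTER_CUBIC)
a=P["color"][140:240,180:300]
cv2.imwrite("pics/lift5.png",f(a))
```

```text
t 10.87 xyz [ 0.5292 -0.0598  0.0459] rpy [ 3.14   -0.0085  0.183 ] turn 0.0 d [-0.0264 -0.0016 -0.0001] F [1.1 2.8 8.9] w 0.0553 ff 30.008422136306763
```

View pics/lift5.png

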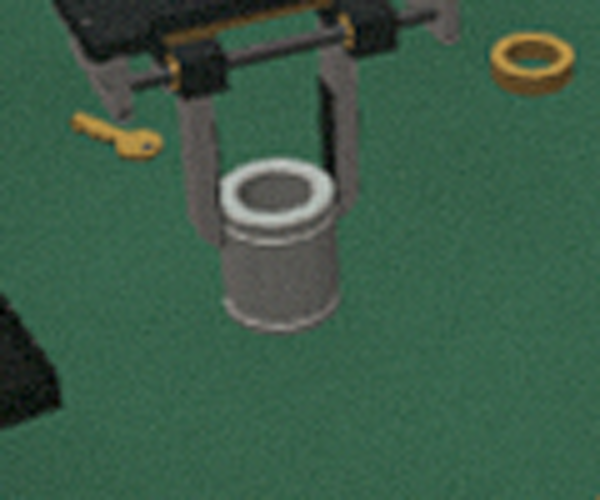

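The socket now stands upright with the bore up (rim centre ~(277,192) in the crop). I'll release it so it sits flat, and measure its centre for a square, lower regrip.

Request:
{"op": "nudge_tcp", "data": {
  "increments": [
    {"jaw": 0.075},
    {"jaw": 0.075},
    {"jaw": 0.075},
    {"jaw": 0.075}
  ]
}}

```text
time: 11.25
tool_pos: [0.5253, -0.0601, 0.0416]
ee_rot: [-3.142, 0.001, 0.183]
wrist_force: [-0.0, 0.5, 0.7]
width: 0.0745
finger_force: 0.0
```

Run:
```python
from h import *
s=robot.snapshot("scene");P=cam(s);im=s["color"]
g=cv2.cvtColor(im,cv2.COLOR_BGR2GRAY); m=np.zeros_like(g); m[168:190,220:250]=(g[168:190,220:250]>130)
k,l,st,ce=cv2.connectedComponentsWithStats(m); i=1+st[1:,4].argmax(); c=cv2.findContours((l==i).astype(np.uint8),0,2)[0][0]
e=cv2.fitEllipse(cv2.convexHull(c)); print(st[i],e)
for z in(.066,):
    A=np.c_[P[:,:2],P[:,2]*z+P[:,3]]; 
    for uv in(e[0],(235.4,178.4)):
        q=np.linalg.inv(A)@[*uv,1]; print(q[:2]/q[2])
togo(*(q[:2]/q[2]),.016,.183)
```

```text
[224 172  23  15 149] ((234.86459350585938, 178.93667602539062), (13.939872741699219, 23.198467254638672), 86.16919708251953)
[ 0.53890139 -0.06055196]
[ 0.53710896 -0.05893695]
t 11.3 xyz [ 0.5253 -0.0601  0.0415] rpy [-3.1415e+00  8.0000e-04  1.8270e-01] turn -0.0003 d [0.0119 0.001  0.0255] F [-0.6 -0.1  0.7] w 0.075 ff 0.0
```

Request:
{"op": "nudge_tcp", "data": {
  "increments": [
    {"jaw": 0.075, "dx": 0.006},
    {"jaw": 0.075, "dx": 0.006},
    {"jaw": 0.075, "dz": 0.013},
    {"jaw": 0.075, "dz": 0.013},
    {"jaw": 0.075},
    {"jaw": 0.05},
    {"jaw": 0.05},
    {"jaw": 0.05},
    {"jaw": 0.05},
    {"jaw": 0.05},
    {"jaw": 0.05}
  ]
}}

```text
time: 12.22
tool_pos: [0.5382, -0.058, 0.0169]
ee_rot: [3.141, -0.002, 0.183]
wrist_force: [0.7, -0.1, 1.8]
width: 0.056
finger_force: 30.0
```

Request:
{"op": "nudge_tcp", "data": {
  "increments": [
    {"jaw": 0.05, "dz": -0.01},
    {"jaw": 0.05, "dz": -0.02},
    {"jaw": 0.05, "dz": -0.02},
    {"jaw": 0.05, "dz": -0.02},
    {"jaw": 0.05, "dz": -0.02},
    {"jaw": 0.05, "dz": -0.02},
    {"jaw": 0.05, "dz": -0.02},
    {"jaw": 0.05, "dz": -0.01},
    {"jaw": 0.05},
    {"jaw": 0.05}
  ]
}}

```text
time: 13.05
tool_pos: [0.5371, -0.0579, 0.1557]
ee_rot: [3.142, 0.0, 0.183]
wrist_force: [-0.6, 0.2, -3.2]
width: 0.0556
finger_force: 30.0
```

Run:
```python
from h import *
togo(.51,-.275,.12,.183)
s=robot.snapshot("scene");f=lambda i:cv2.resize(i,None,fx=4,fy=4,interpolation=cv2.INTER_CUBIC)
a=s["color"][100:240,140:290]
cv2.imwrite("pics/lift6.png",f(a))
```

```text
t 13.05 xyz [ 0.5371 -0.0579  0.1557] rpy [3.1416e+00 3.0000e-04 1.8280e-01] turn -0.0002 d [-0.0662  0.2085  0.0357] F [-0.6  0.2 -3.2] w 0.0556 ff 29.998102728277445
```

View pics/lift6.png

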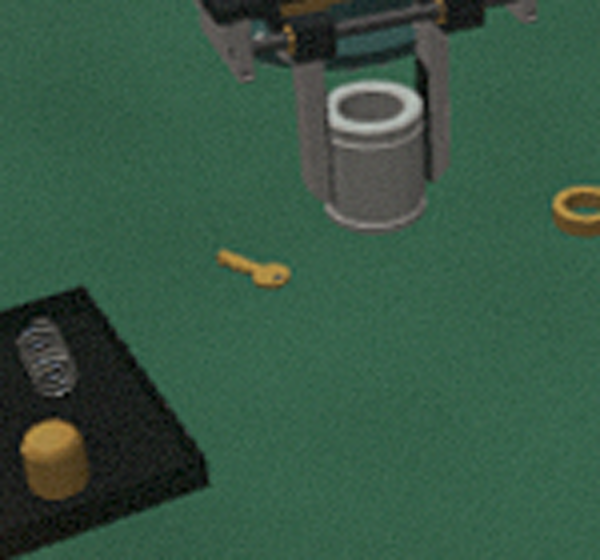

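It is held upright with the bore up (rim ~(375,110) in the crop). I'll carry it gently over the tray and lower it.

Request:
{"op": "nudge_tcp", "data": {
  "increments": [
    {"jaw": 0.05, "dx": -0.002, "dy": 0.006},
    {"jaw": 0.05, "dx": -0.004, "dy": 0.0125},
    {"jaw": 0.05, "dx": -0.006, "dy": 0.019},
    {"jaw": 0.05, "dx": -0.006, "dy": 0.019},
    {"jaw": 0.05, "dx": -0.006, "dy": 0.019},
    {"jaw": 0.05, "dx": -0.006, "dy": 0.019},
    {"jaw": 0.05, "dx": -0.006, "dy": 0.019},
    {"jaw": 0.05, "dx": -0.006, "dy": 0.019},
    {"jaw": 0.05, "dx": -0.006, "dy": 0.019},
    {"jaw": 0.05, "dx": -0.006, "dy": 0.019},
    {"jaw": 0.05, "dx": -0.006, "dy": 0.019},
    {"jaw": 0.05, "dx": -0.004, "dy": 0.0125},
    {"jaw": 0.05, "dx": -0.002, "dy": 0.006},
    {"jaw": 0.05, "dz": 0.006},
    {"jaw": 0.05, "dz": 0.01},
    {"jaw": 0.05, "dz": 0.01},
    {"jaw": 0.05, "dz": 0.006},
    {"jaw": 0.05},
    {"jaw": 0.05},
    {"jaw": 0.05}
  ]
}}

```text
time: 14.77
tool_pos: [0.5106, -0.274, 0.1242]
ee_rot: [3.141, -0.0, 0.184]
wrist_force: [-0.3, -0.2, -3.0]
width: 0.0555
finger_force: 30.0
```

Request:
{"op": "nudge_tcp", "data": {
  "increments": [
    {"jaw": 0.05},
    {"jaw": 0.05},
    {"jaw": 0.05},
    {"jaw": 0.05},
    {"jaw": 0.05},
    {"jaw": 0.05}
  ]
}}

```text
time: 15.27
tool_pos: [0.5103, -0.2745, 0.1241]
ee_rot: [3.141, -0.0, 0.183]
wrist_force: [-0.8, -0.9, -3.4]
width: 0.056
finger_force: 30.0
```

Run:
```python
from h import *
togo(.51,-.275,.122,.183)
s=robot.snapshot("scene")
a=cv2.resize(s["color"][80:280,60:330],None,fx=2.9,fy=2.9,interpolation=cv2.INTER_CUBIC)
cv2.imwrite("pics/final.png",a); print(np.abs(robot.get_obs()["qvel"]).max())
```

```text
t 15.27 xyz [ 0.5103 -0.2745  0.1241] rpy [ 3.1414e+00 -1.0000e-04  1.8260e-01] turn -0.0004 d [-0.0004  0.0004  0.0021] F [-0.8 -0.9 -3.4] w 0.056 ff 29.99814275885001
0.0017281160976595933
```

View pics/final.png

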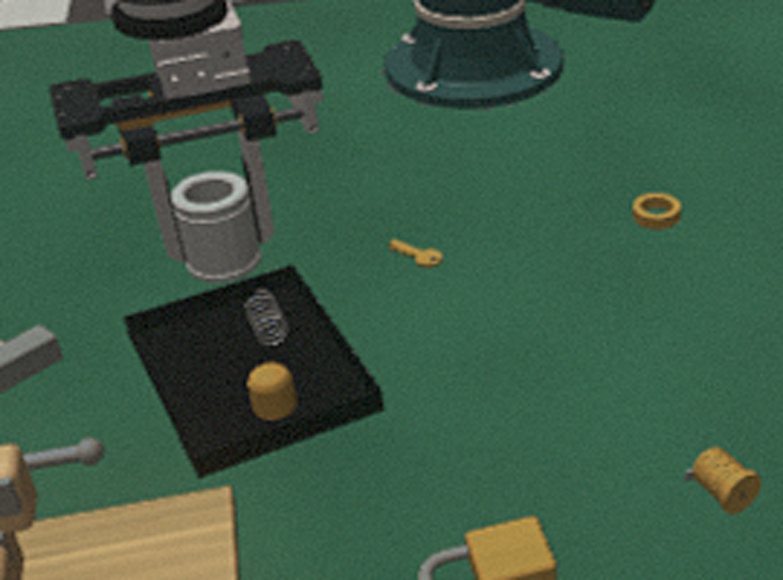

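The socket is held upright and still at about (215,225) in the crop, centred over the tray. Its bottom is about 0.107 m above the bench, some 85 mm above the tray rim. The plunger, spring, key, collar, lock cylinder and padlock in this view look undisturbed.

```bash
python3 -c "from bench import robot;print(robot.close_job())"
```

```text
the job is handed in; nothing more can be done
None
```

The job is handed in at about 15 s of the 58 s allowed: the gripper holds the socket still, bore straight up, over the tray with its bottom about 85 mm above the rim; nothing else was moved as far as the camera shows.

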